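# Sort the soap-making table

### The job

Clear up the soap-making table by putting the five loose things with their own kind: the two round dropper bottles and the square bottle go upright on the floor of the cartons that already hold such bottles, and the round and the oblong soap go flat on the slats of the curing rack, not touching one another. Set each thing down rather than dropping it, and leave the small cup and the measuring jug standing where they are.

Things in the scene. Friction and masses are not known exactly. Their poses are not given: they have to be found in the camera images.
- dropper_a: one of the two: dropper bottle, round white plastic squeeze bottle, body 32 mm in diameter and straight-sided from its foot to 60 mm, then a narrow tapering nozzle cap (20 mm wide at most) up to 95 mm; about 40 g. Stands on the table at the start. Origin at the centre of its foot, z up along the bottle; yaw is of no account
- dropper_b: the other of the two: dropper bottle, round white plastic squeeze bottle, body 32 mm in diameter and straight-sided from its foot to 60 mm, then a narrow tapering nozzle cap (20 mm wide at most) up to 95 mm; about 40 g. Stands on the table at the start. Origin at the centre of its foot, z up along the bottle; yaw is of no account
- square_bottle: square fragrance bottle: white plastic, body of 36 x 36 mm section, straight from its foot to 62 mm, then a round screw cap 28 mm in diameter up to 86 mm; about 60 g. Stands on the table at the start. Origin at the centre of its foot, x and y square to its faces, z up
- round_soap: round cake of soap, cream-coloured: disc 56 mm in diameter, 26 mm thick, lying flat; about 70 g. Origin at the centre of its underside, z up
- bar_soap: oblong bar of soap, cream-coloured: 76 mm (its x) by 48 mm (its y), 26 mm thick, lying flat; about 100 g. Origin at the centre of its underside, z up
- dropper_carton: for dropper bottles: fixed open white carton with red diamonds, 150 mm (x) by 180 mm (y), walls 4 mm thick, 34 mm high, floor top at z = 4 mm. Three dropper bottles (32 mm thick, 95 high) stand fixed in its rear row at x = 42 and y = -56, 0, 56 mm; the floor in front of them (x -70 to 20, y -85 to 85 mm) is free. Origin under its centre on the table, x towards that row, z up. Place and yaw vary
- square_carton: for square bottles: fixed open white carton with red diamonds, 150 mm (x) by 180 mm (y), walls 4 mm thick, 34 mm high, floor top at z = 4 mm. Three square bottles (36 mm thick, 86 high) stand fixed in its rear row at x = 42 and y = -56, 0, 56 mm; the floor in front of them (x -70 to 20, y -85 to 85 mm) is free. Origin under its centre on the table, x towards that row, z up. Place and yaw vary
- curing_rack: fixed wooden slatted rack, 164 mm (x) by 200 mm (y), no rim; slats 14 mm wide along y, 11 mm gaps, tops at z = 30 mm. Two soaps 26 mm thick stay fixed at its rear: round (56 mm) at x 55, y 52 mm; oblong (48 in x, 76 in y) at x 55, y -48 mm. The front (x -82 to 20, y -100 to 100 mm) is free. Origin under its centre on the table, x towards those soaps, z up. Place and yaw vary
- cup: bystander: small white plastic cup, 42 mm in diameter and 42 mm high, standing beside the loose things, nearer the robot. Origin at the centre of its foot, z up
- jug: bystander: clear plastic measuring jug with some cream wax in it, 82 mm in diameter at the rim, 100 mm high, handle reaching 73 mm from its axis along its y; stands beyond the loose things, between two of the three places. Origin at the centre of its foot, z up
Things that resemble listed ones, but are neither listed nor needed, are in the scene too. Leave any red look-alike of the dropper_a alone.

How it is judged:
At the end, for the whole second after the job is handed in: Bottles upright (0.12 rad) on the floor of their kind's carton, soaps flat on the rack's slats (centre within 78 mm in x, 92 mm in y of its centre; 70 and 85 mm for bottles in cartons), not touching one another; all at rest; cup and jug upright and within 30 mm of their start (x of dropper_a in the frame of dropper_carton between -0.07 and 0.07 m and y of dropper_a in the frame of dropper_carton between -0.085 and 0.085 m and z of dropper_a in the frame of dropper_carton between -0.002 and 0.01 m and angle between each of dropper_a, dropper_b, square_bottle, round_soap, bar_soap's own z axis and vertical below 0.12 rad and linear speed of each of dropper_a, dropper_b, square_bottle, round_soap, bar_soap below 0.02 m/s and angular speed of each of dropper_a, dropper_b, square_bottle, round_soap, bar_soap below 0.2 rad/s and x of dropper_b in the frame of dropper_carton between -0.07 and 0.07 m and y of dropper_b in the frame of dropper_carton between -0.085 and 0.085 m and z of dropper_b in the frame of dropper_carton between -0.002 and 0.01 m and x of square_bottle in the frame of square_carton between -0.07 and 0.07 m and y of square_bottle in the frame of square_carton between -0.085 and 0.085 m and z of square_bottle in the frame of square_carton between -0.002 and 0.01 m and x of round_soap in the frame of curing_rack between -0.078 and 0.078 m and y of round_soap in the frame of curing_rack between -0.092 and 0.092 m and z of round_soap in the frame of curing_rack between 0.025 and 0.036 m and x of bar_soap in the frame of curing_rack between -0.078 and 0.078 m and y of bar_soap in the frame of curing_rack between -0.092 and 0.092 m and z of bar_soap in the frame of curing_rack between 0.025 and 0.036 m and contact force between round_soap and bar_soap below 0.02 N and distance of each of cup, jug from where it was at the start of the episode below 0.03 m and angle between each of cup, jug's own z axis and vertical below 0.2 rad).
It fails at once if one of the five things was dropped (fell from more than about 25 mm out of the fingers) ((contact force between the fingers and dropper_a below 0.05 N and linear speed of dropper_a above 0.7 m/s) or (contact force between the fingers and dropper_b below 0.05 N and linear speed of dropper_b above 0.7 m/s) or (contact force between the fingers and square_bottle below 0.05 N and linear speed of square_bottle above 0.7 m/s) or (contact force between the fingers and round_soap below 0.05 N and linear speed of round_soap above 0.7 m/s) or (contact force between the fingers and bar_soap below 0.05 N and linear speed of bar_soap above 0.7 m/s)).
It fails at once if the cup or the jug was knocked over or pushed more than 30 mm (distance of any of cup, jug from where it was at the start of the episode above 0.03 m or angle between any of cup, jug's own z axis and vertical above 0.5 rad).
It also fails if it takes over 125 s, if anything falls off the work surface, if the arm or the gripper's body presses on something with over 40 N, if the wrist force passes 120 N, or if a joint passes its speed limit or range.

### The arm

A 6-joint arm with a two-finger parallel gripper is mounted at the origin on the work surface. World frame = base frame: x ahead of the robot, y to its left, z up, the work surface at z = 0. Lengths are in m, angles in rad, forces in N, time in s.
With the tool pointing down it reaches from about 0.3 to 0.875 m from the base axis. Payload 6.4 kg.
Tool frame: the origin (TCP) lies at the very end of the fingers, on their centre line; the grasp point (between the pads) lies 19 mm behind it; z points along the fingers, y is the line along which they close (so a half turn about z gives the same grasp; the last joint's range is limited). The gripper opens to 85 mm and grips with 20 to 120 N. Pads are 22 mm wide; open, the fingers measure 114 mm over their backs; the gripper's body (76 mm by 85 mm) begins 54 mm behind the grasp point. The pads swing forward as they close: fully open they stand 13 mm farther back than shut.
Start: joints at [0.901, 0.181, 1.607, -0, 1.354, -0.206], TCP at [0.257, 0.514, 0.192] pointing down, gripper open.
Joint ranges: [-2.99, 2.99], [-0.89, 2.07], [0.3, 2.58], [-1.14, 4.28], [0, 2.63], [-3.12, 3.12]. Speed limits (rad/s): [2.57, 2.57, 3.01, 3.14, 3.14, 3.14].

### API

Orientations are given as a unit quaternion [w, x, y, z].
In Python, from bench import * gives the robot as it stands. The module is installed in compiled form; this text tells all that it offers.
- The arm moves only by the tool arm_command, never from a script. Its arguments are lists of equal length, an entry for each row: "dp": the shift along the tool's x, y, z in units of 0.25 m (1.0 is 0.25 m), a list of three; "turn": the turn, a rotation vector about the tool's x, y, z in units of 30 degrees (1.0 is 30 degrees), a list of three; "jaw": the opening, from 0 (shut) to 1 (fully open). A call has 1 to 5 rows; each row is the pose to reach, as a shift and turn from the pose commanded when the call began, along the tool's axes at that moment; what a row does not reach only later rows make up. A row lasts 1/8 s, in which the tool goes at most 62.5 mm and 10.7 degrees, less where a joint would pass 70% of its speed; a pose out of reach is approached as far as the arm can. A call with a number of a shift or a turn outside -1 to 1 is refused whole. A call with a gripper value outside its range is refused whole. The fingers move at their own pace and stop on an object; the grip force is fixed at half the most. Time passes only in rows, so rows that repeat a pose let the fingers close. It gives the time, the measured TCP pose, the force, the opening and the grip force at its end, in the units of the state.
- get_obs(): the state, without advancing time (a new reading comes with each control period).
- camera(name): name is "scene" or "top"; returns the picture (420x560x3 uint8, blue, green, red); there is no depth.
- get_calibration(name): a dict with "camera_matrix" (3x3 intrinsics, pixels), "R" (3x3) and "t" (3): a world point X has camera coordinates R X + t. Camera axes: x right, y down, z forward; pixel columns grow to the right and rows downward; lengths in m; the calibration is good to about 2 mm. A picture is of the moment at which its call begins. get_calibration takes no time and is no camera call.
- hand_in(): hands the job in; it is judged then, once.
The state is a dict: "time_s": time; "q": joint angles; "dq": joint speeds; "joint_efforts": joint torques, N m; "eef_pos": TCP position; "eef_rot": TCP orientation; "wrist_force": force on the tool from outside, world axes, zero at the start; "torque": the same for the moment, N m; "opening": opening from 0.0 (shut) to 1.0 (fully open); "grasp_force": force on a finger pad.
Only numpy, scipy, OpenCV 4.12 (cv2) and the standard library are available. Lean on these libraries where they do the work, as an engineer would, in place of code of your own. Each camera call takes 0.05 s, during which the arm holds its last target. There are 200 camera calls.

## Working session

There is one attempt and no reset: what is moved stays moved. The work goes in short steps, Python scripts to look and compute and a tool call to move; the robot and the scene stay as the last step left them, time stands still between calls to the robot, and variables do not carry over. Pictures are saved under pics/ and viewed, at most 14 in all, crops included, and the job is handed in when it is done.

Besides the shell and the picture viewer there is one more tool, called after "Request:" by a JSON object that holds its "name" and its "arguments". arm_command: Moves the arm, as the interface text tells. Its arguments: {"type":"object","properties":{"dp":{"type":"array"},"turn":{"type":"array"},"jaw":{"type":"array"}},"required":["dp","turn","jaw"]}

```bash
mkdir -p pics; python3 - <<'E'
from bench import *
import cv2
for n in("scene","top"):
    cv2.imwrite(f"pics/{n}0.png",camera(n)); c=get_calibration(n); print(n,c)
o=get_obs(); print(o)
E
```

```text
scene {'camera_matrix': array([[414.98434692,   0.        , 273.0756639 ],
       [  0.        , 414.98434692, 207.24625661],
       [  0.        ,   0.        ,   1.        ]]), 'R': array([[-0.77790493,  0.62830951,  0.00954315],
       [ 0.45650033,  0.5754954 , -0.67853703],
       [-0.43182331, -0.52348085, -0.73450421]]), 't': array([ 0.41177734, -0.2287473 ,  1.23448433])}
top {'camera_matrix': array([[451.70079443,   0.        , 272.1939005 ],
       [  0.        , 451.70079443, 206.81273474],
       [  0.        ,   0.        ,   1.        ]]), 'R': array([[ 0.05727309, -0.99835248, -0.00348038],
       [-0.97822552, -0.0554212 , -0.20000829],
       [ 0.19948588,  0.01485969, -0.97978802]]), 't': array([-0.01249176,  0.54609673,  1.14682754])}
{'time_s': 0.1, 'q': array([ 9.00715926e-01,  1.81497051e-01,  1.60788929e+00, -8.63002090e-06,
        1.35383248e+00, -2.06293864e-01]), 'dq': array([ 0.00040808, -0.00285219, -0.00099242, -0.0003658 , -0.00096368,
       -0.00051778]), 'joint_efforts': array([ 4.11286346e-04, -4.45870221e+01, -3.52239811e+01, -1.95188099e-04,
        4.05353378e-03, -3.55493512e-06]), 'eef_pos': array([0.25684664, 0.51381794, 0.19156632]), 'eef_rot': array([-3.41174897e-04,  2.29819543e-01,  9.73232920e-01, -7.38052414e-04]), 'wrist_force': array([-0.29024339,  0.43213179, -0.9668982 ]), 'torque': array([0.03597243, 0.00392912, 0.02937483]), 'grasp_force': 0.0, 'opening': 1.0017599780340924}
```

View pics/scene0.png

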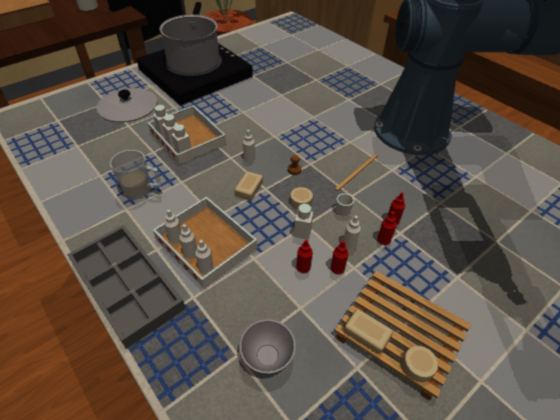

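View pics/top0.png

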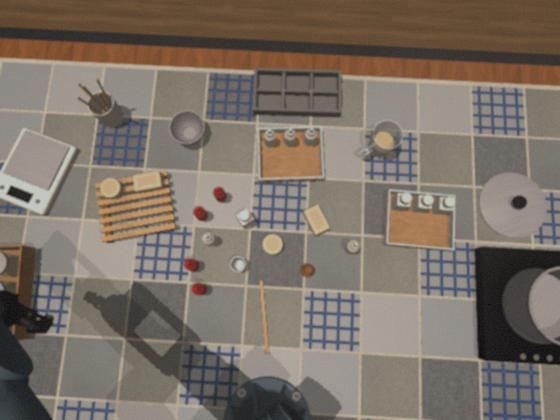

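The top view shows loose droppers near (208,239) and (353,246), the square bottle at (245,216), the round soap at (272,244), the bar at (317,219), the cup at (239,264) and the jug at (386,138). The rack is at (135,207), with cartons at (291,153) and (420,220). I'll enlarge to check which carton is which.

```bash
python3 - <<'E'
import cv2,numpy as np
t=cv2.imread("pics/top0.png"); s=cv2.imread("pics/scene0.png")
cv2.imwrite("pics/tA.png",cv2.resize(t[115:305,180:380],None,fx=3.1,fy=3.1,interpolation=cv2.INTER_CUBIC))
a=cv2.resize(s[95:285,140:270],None,fx=3,fy=3,interpolation=cv2.INTER_CUBIC)
b=cv2.resize(t[180:260,380:470],None,fx=4,fy=4,interpolation=cv2.INTER_CUBIC)
c=np.zeros((570,760,3),np.uint8); c[:570,:390]=a; c[:320,395:755]=b
cv2.imwrite("pics/sA.png",c)
E
```

```text
(no output)
```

View pics/tA.png

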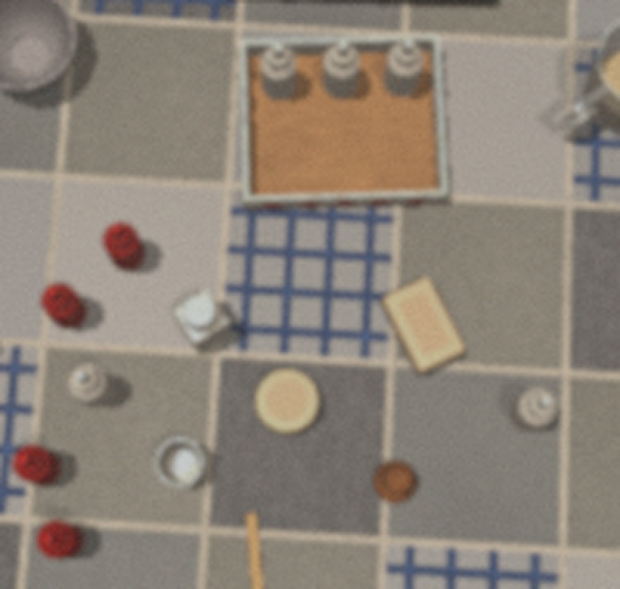

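View pics/sA.png

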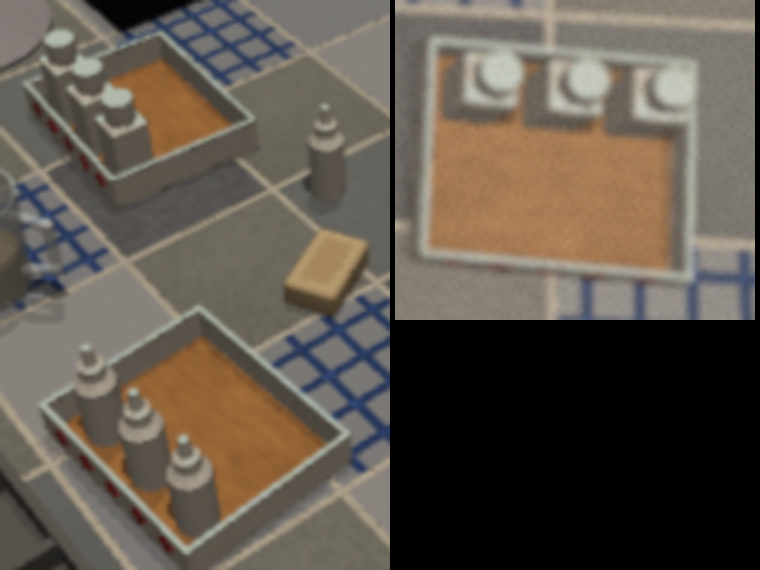

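The centre carton (291,153) holds droppers and the right one (420,220) holds square bottles. Next I'll measure with masks.

```bash
cat > h.py <<'E'
from bench import *
import numpy as np, cv2
CAL={n:get_calibration(n) for n in("scene","top")}
def ray(n,p,z):
    c=CAL[n]; C=-c["R"].T@c["t"]; d=c["R"].T@np.linalg.inv(c["camera_matrix"])@[p[0],p[1],1]
    return C+d*(z-C[2])/d[2]
def proj(n,X):
    c=CAL[n]; x=c["camera_matrix"]@(c["R"]@np.array(X)+c["t"]); return x[:2]/x[2]
def tri(pt,ps):
    P=[CAL[n]["camera_matrix"]@np.c_[CAL[n]["R"],CAL[n]["t"]] for n in("top","scene")]
    X=cv2.triangulatePoints(P[0],P[1],np.float64(pt),np.float64(ps)); return X[:3,0]/X[3,0]
E
python3 - <<'E'
from h import *
print({n:-c["R"].T@c["t"] for n,c in CAL.items()})
t=cv2.imread("pics/top0.png"); s=cv2.imread("pics/scene0.png")
hsv=cv2.cvtColor(t,cv2.COLOR_BGR2HSV)
for p in[(272,244),(317,219),(290,160),(420,230),(208,239),(353,246),(245,214),(239,264),(259,140),(135,215),(110,186)]: print(p,hsv[p[1],p[0]])
def blobs(img,lo,hi,amin,z,n):
    m=cv2.inRange(cv2.cvtColor(img,cv2.COLOR_BGR2HSV),lo,hi)
    for c in cv2.findContours(m,cv2.RETR_EXTERNAL,cv2.CHAIN_APPROX_NONE)[0]:
        if cv2.contourArea(c)>amin:
            w=np.array([ray(n,q[0],z)[:2] for q in c],np.float32)*1000
            r=cv2.minAreaRect(w); print(n,cv2.minEnclosingCircle(c)[0],"rect",np.round(r[0]),np.round(r[1]),round(r[2],1))
print("yellow");blobs(t,(18,60,120),(35,160,255),60,.026,"top")
print("orange");blobs(t,(8,120,90),(20,255,255),60,.004,"top")
m=lambda p:p
cr=[(s[205:275,320:390]),(s[120:190,215:285]),(s[190:260,270:340]),s[265:400,325:475]]
c=np.zeros((600,800,3),np.uint8)
for i,a in enumerate(cr[:3]): c[:266,i*267:i*267+266]=cv2.resize(a,(266,266),interpolation=cv2.INTER_CUBIC)
c[270:600,:366]=cv2.resize(cr[3],(366,330),interpolation=cv2.INTER_CUBIC)
c[270:600,370:770]=cv2.resize(t[165:250,85:188],(400,330),interpolation=cv2.INTER_CUBIC)
cv2.imwrite("pics/c1.png",c)
E
```

```text
{'scene': array([0.95782595, 0.5191483 , 0.74759077]), 'top': array([3.06145293e-01, 7.52656195e-04, 1.23282829e+00])}
(272, 244) [ 18  81 193]
(317, 219) [ 18  85 195]
(290, 160) [ 14 129 168]
(420, 230) [ 14 122 175]
(208, 239) [ 17  43 161]
(353, 246) [ 20  36 162]
(245, 214) [ 47   9 203]
(239, 264) [ 75   8 201]
(259, 140) [ 18  28 153]
(135, 215) [ 15 120 193]
(110, 186) [ 16  88 191]
yellow
top (272.3571472167969, 243.92857360839844) rect [450.  14.] [53. 53.] 48.3
top (316.0, 219.0) rect [ 524. -102.] [77. 49.] 28.4
top (109.44444274902344, 187.38888549804688) rect [581. 468.] [54. 56.] 3.2
top (146.85714721679688, 180.8285675048828) rect [606. 369.] [49. 78.] 13.0
top (383.8829650878906, 139.6914825439453) rect [ 764. -284.] [58. 43.] 69.9
orange
top (12.681818008422852, 279.55682373046875) rect [313. 714.] [64. 51.] 9.7
top (306.75, 270.0) rect [388. -83.] [27. 30.] 3.3
top (11.645630836486816, 255.10194396972656) rect [392. 713.] [74. 43.] 55.9
top (418.5, 227.5) rect [ 524. -385.] [157.  93.] 88.0
top (131.7256622314453, 221.61062622070312) rect [487. 410.] [ 98. 177.] 0.1
top (115.5, 201.0) rect [554. 457.] [20. 92.] 9.8
top (289.7746276855469, 154.32679748535156) rect [713. -22.] [127. 164.] 4.7
top (279.5, 61.0) rect [1000.   32.] [  61. 1671.] 0.0
top (279.5, 26.0) rect [1114.   31.] [ 178. 1712.] 3.1
```

View pics/c1.png

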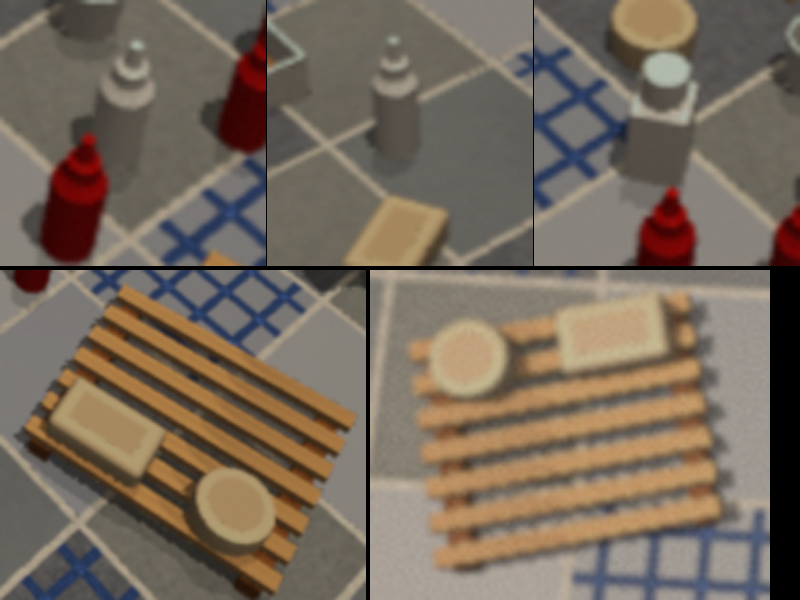

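```bash
python3 - <<'E'
from h import *
np.set_printoptions(precision=1,suppress=True)
tA=lambda u,v:(180+u/3.1-.35,115+v/3.1-.35); sA=lambda u,v:(140+u/3-.35,95+v/3-.35); tB=lambda u,v:(380+(u-395)/4-.4,180+v/4-.4)
for nm,pt,ps,z in[("a",tA(90,375),(355.7,216.7),.095),("b",tA(542,403),(247.8,130.1),.095),("sq",tA(202,307),(304.6,208.3),.086)]:
    print(nm,ray("top",pt,z)*1e3,ray("scene",ps,z)*1e3,tri(pt,ps)*1e3)
def carton(nm,P,n):
    w=np.array([ray(n,p,.034)[:2] for p in P])*1e3
    TL,TR,BR,BL=w; c=w.mean(0); x=(TL+TR-BL-BR)/2; y=(TL+BL-TR-BR)/2
    print(nm,n,c,"sizes",np.linalg.norm(x),np.linalg.norm(y),"yaw",np.degrees(np.arctan2(x[1],x[0])),np.degrees(np.arctan2(-y[0],y[1])))
carton("dc",[tA(240,38),tA(441,35),tA(449,198),tA(244,203)],"top")
carton("dc",[sA(187,552),sA(41,405),sA(199,307),sA(349,432)],"scene")
carton("sc",[tB(430,36),tB(697,58),tB(692,281),tB(420,254)],"top")
carton("sc",[sA(112,180),sA(25,84),sA(160,33),sA(255,117)],"scene")
t=cv2.imread("pics/top0.png");s=cv2.imread("pics/scene0.png")
print("yellow top / rack")
for n,img in(("top",t),("scene",s)):
  m=cv2.inRange(cv2.cvtColor(img,cv2.COLOR_BGR2HSV),(15,60,140 if n=="scene" else 120),(35,110,255))
  for c in cv2.findContours(m,cv2.RETR_EXTERNAL,cv2.CHAIN_APPROX_NONE)[0]:
    if cv2.contourArea(c)>60:
      for z in(.026,.056):
        r=cv2.minAreaRect(np.array([ray(n,q[0],z)[:2] for q in c],np.float32)*1000)
        print(n,c.mean((0,1)),z,np.array(r[0]),np.array(r[1]),r[2])
c3=lambda u,v:(270+(u-534)/3.8-.4,190+v/3.8-.4)
q=[ray("scene",c3(*p),.062)[:2]*1e3 for p in[(632,112),(690,122),(697,82)]]
print("sq",q,[ (np.linalg.norm(d),np.degrees(np.arctan2(d[1],d[0]))) for d in(q[1]-q[0],q[2]-q[1])])
q=[ray("top",tA(*p),.062)[:2]*1e3 for p in[(174,318),(204,348),(233,323)]]
print("sq",q,[ (np.linalg.norm(d),np.degrees(np.arctan2(d[1],d[0]))) for d in(q[1]-q[0],q[2]-q[1])])
print("cup",ray("top",tA(182,462),.042)*1e3,"jug",ray("top",(386,134),.1)*1e3)
r=[ray("top",tA(u,v),.06)*1e3 for u,v in[(123,245),(63,305),(36,465),(60,540)]];print("reds",r)
c=lambda u,v:(85+(u-370)/3.883-.4,165+(v-270)/3.883-.4)
w=np.array([ray("top",c(*p),.03)[:2] for p in[(409,350),(690,303),(719,510),(436,559)]])*1e3
print("rack corners",w,w.mean(0))
E
```

```text
a [454.2 174.7  95. ] [455.1 183.   95. ] [453.2 177.8  89.8]
b [ 452.2 -195.1   95. ] [ 454.9 -197.5   95. ] [ 453.4 -196.4   94.5]
sq [517.6  87.7  86. ] [517.3  92.5  86. ] [516.9  89.3  83.5]
dc top [706.6 -22.9] sizes 153.71907121491049 181.8307151431022 yaw 4.827985553060028 4.391147193291862
dc scene [708.1 -20.8] sizes 147.5144449589664 176.3538042957566 yaw 5.229505632733699 5.249756946811279
sc top [ 540.6 -382.1] sizes 151.32378729809935 180.7851273765159 yaw -2.3897264592038137 -2.050951307115487
sc scene [ 541.  -379.9] sizes 148.2784381479529 174.03907410157197 yaw -1.7062965213340306 -1.5440714444888288
yellow top / rack
top [262.4 305.8] 0.026 [280.2  27.7] [147.9  13.3] 8.139729499816895
top [262.4 305.8] 0.056 [280.9  27. ] [144.2  13. ] 8.13971996307373
top [272.1 244. ] 0.026 [450.3  13.8] [53.3 53.2] 48.20627975463867
top [272.1 244. ] 0.056 [446.8  13.4] [51.9 51.9] 48.20652389526367
top [316.3 219.6] 0.026 [ 524.  -101.9] [77.8 49.1] 28.383718490600586
top [316.3 219.6] 0.056 [518.6 -99.4] [75.9 47.8] 28.383689880371094
top [125.8 184.8] 0.026 [595.9 413.4] [ 7
[... 779 characters left out ...]
69.9 43.9] 28.994932174682617
sq [array([538.6,  88.4]), array([517.5, 114.9]), array([493.3,  94.5])] [(np.float64(33.84973582195232), np.float64(128.5483424111566)), (np.float64(31.6233839384612), np.float64(-139.90918995299597))]
sq [array([511.1, 112.7]), array([486.9,  85.4]), array([509.7,  62.3])] [(np.float64(36.482883618832304), np.float64(-131.7111032604821)), (np.float64(32.465663815948), np.float64(-45.35973447933516))]
cup [391.5  98.7  42. ] jug [ 750.  -271.3  100. ]
reds [array([572.6, 161.4,  60. ]), array([517.4, 208.2,  60. ]), array([380.8, 218.6,  60. ]), array([320.6, 193.1,  60. ])]
rack corners [[584.  509.7]
 [629.5 314.5]
 [482.3 278.9]
 [437.1 470.8]] [533.2 393.5]
```

Request:
{"name": "arm_command", "arguments": {"dp": [[-0.8,-0.8,0],[-0.8,-0.8,0],[-0.8,-0.8,0],[-0.8,-0.8,0],[-0.8,-0.8,0]], "turn": [[0,0,-0.887],[0,0,-0.887],[0,0,-0.887],[0,0,-0.887],[0,0,-0.887]], "jaw": [0.8,0.8,0.8,0.8,0.8]}}

```text
time_s: 0.72
eef_pos: [0.3468, 0.2437, 0.1922]
eef_rot: [-0.0, 0.0, 1.0, -0.0]
wrist_force: [0.7, 0.5, 0.3]
opening: 0.798
grasp_force: 0.0
```

Request:
{"name": "arm_command", "arguments": {"dp": [[-0.428,-0.263,0.2],[-0.428,-0.263,0.2],[-0.428,-0.263,0.2],[-0.428,-0.263,0.4],[-0.428,-0.263,0.6]], "turn": [[0,0,0],[0,0,0],[0,0,0],[0,0,0],[0,0,0]], "jaw": [0.8,0.8,0.8,0.8,0.8]}}

```text
time_s: 1.35
eef_pos: [0.4539, 0.1807, 0.0418]
eef_rot: [0.001, -0.0, 1.0, 0.0]
wrist_force: [0.3, 0.0, 0.4]
opening: 0.799
grasp_force: 0.0
```

Request:
{"name": "arm_command", "arguments": {"dp": [[0,0,0.06],[0,0,0.06],[0,0,0.06],[0,0,0.06],[0,0,0.06]], "turn": [[0,0,0],[0,0,0],[0,0,0],[0,0,0],[0,0,0]], "jaw": [0.8,0,0,0,0]}}

```text
time_s: 1.98
eef_pos: [0.4557, 0.1807, 0.0296]
eef_rot: [0.002, -0.0, 1.0, 0.0]
wrist_force: [-0.4, 0.4, 6.7]
opening: 0.186
grasp_force: 58.6
```

```bash
python3 - <<'E'
from h import *
t=camera("top");s=camera("scene")
c=np.hstack([cv2.resize(t[190:290,160:260],(400,400),interpolation=cv2.INTER_CUBIC),cv2.resize(s[150:270,300:420],(400,400),interpolation=cv2.INTER_CUBIC)])
cv2.imwrite("pics/g1.png",c)
E
```

```text
(no output)
```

View pics/g1.png

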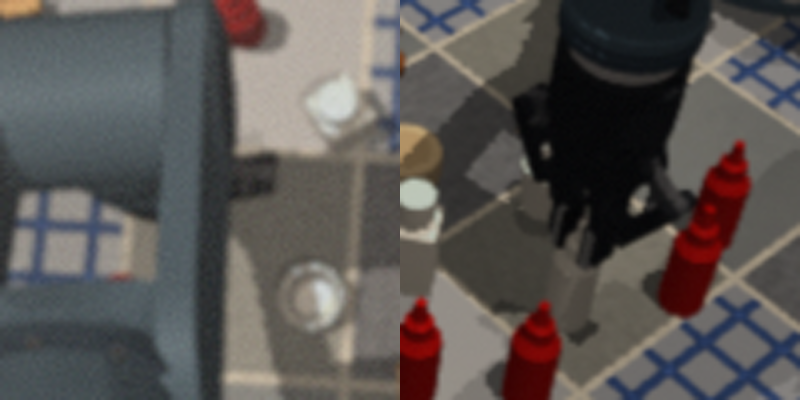

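```bash
python3 - <<'E'
from h import *
for z in(0,.03,.06,.095): p=proj("scene",[.4555,.1807,z]); print(z,(p-[300,150])*400/120+[400,0])
o=get_obs();print(o["time_s"],o["opening"],o["grasp_force"],o["wrist_force"],o["torque"],o["eef_pos"])
g=cv2.imread("pics/g1.png"); cv2.imwrite("pics/g2.png",cv2.resize(cv2.convertScaleAbs(g[150:350,500:700],alpha=2.2,beta=20),(600,600),interpolation=cv2.INTER_CUBIC))
E
```

```text
0 [561.00555592 312.81268447]
0.03 [567.43375813 285.16265633]
0.06 [574.17703589 256.15737398]
0.095 [582.47422787 220.46814325]
2.075 0.19299588641609472 58.57614187319996 [-0.66955035  0.72762981  7.17035331] [0.11464799 0.09506591 0.01411179] [0.45574349 0.18077442 0.02961496]
```

View pics/g2.png

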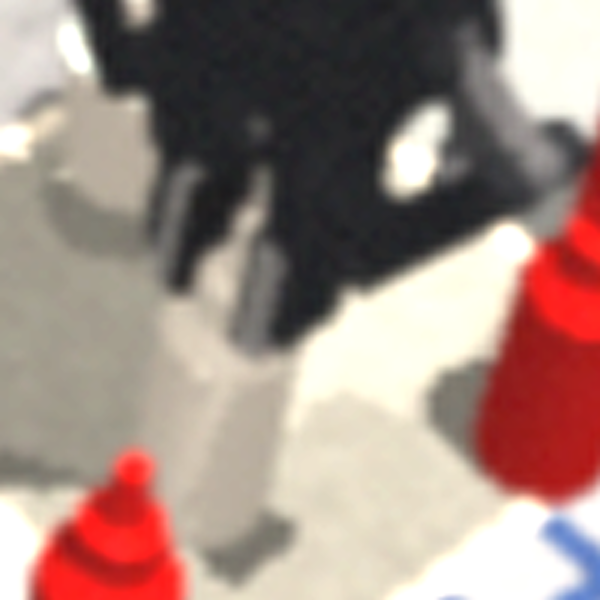

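Request:
{"name": "arm_command", "arguments": {"dp": [[0,0,0],[0,0,0],[0,0,0],[0,0,0]], "turn": [[0,0,0],[0,0,0],[0,0,0],[0,0,0]], "jaw": [0.3,0.45,0.6,0.8]}}

```text
time_s: 2.58
eef_pos: [0.4535, 0.1802, 0.0273]
eef_rot: [-0.0, -0.0, 1.0, -0.0]
wrist_force: [-0.4, -0.7, 0.5]
opening: 0.791
grasp_force: 0.0
```

```bash
python3 - <<'E'
from h import *
s=camera("scene")
g=cv2.resize(s[165:265,320:420],(600,600),interpolation=cv2.INTER_CUBIC); g=cv2.convertScaleAbs(g,alpha=2,beta=15)
for z in(0,.03,.06,.095):
  p=(proj("scene",[.4555,.1807,z])-[320,165])*6; cv2.circle(g,tuple(int(v) for v in p),4,(0,255,0),-1)
cv2.imwrite("pics/g3.png",g)
print(get_obs()["eef_pos"],get_obs()["opening"])
E
```

```text
[0.45352132 0.18020834 0.02726326] 0.8035955781407441
```

View pics/g3.png

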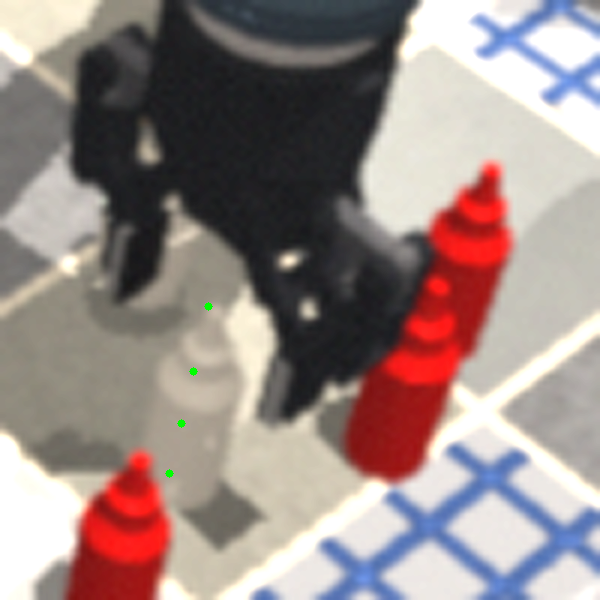

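```bash
python3 - <<'E'
from h import *
for X in([.4535,.146,.035],[.4535,.214,.035],[.4535,.146,.065],[.4535,.214,.065]): print(X,(proj("scene",X)-[320,165])*6)
for z in(.027,.035,.045): print(z,[ray("scene",(320+u/6,165+v/6),z)*1e3 for u,v in((115,300),(280,420))])
# bottle now: tip (210,325), shoulder centre (200,375), foot centre (187,490)
for (u,v),z in(((210,325),.095),((200,378),.06),((187,490),.0)): print("bottle",z,ray("scene",(320+u/6,165+v/6),z)*1e3)
E
```

```text
[0.4535, 0.146, 0.035] [120.08786995 355.96768107]
[0.4535, 0.214, 0.035] [254.03783967 468.1724568 ]
[0.4535, 0.146, 0.065] [130.54505225 303.0126219 ]
[0.4535, 0.214, 0.065] [268.27691208 415.8857687 ]
0.027 [array([429.03998347, 120.36081682,  27.        ]), array([423.46622013, 201.0800542 ,  27.        ])]
0.035 [array([434.91056616, 124.78815616,  35.        ]), array([429.39868275, 204.61124842,  35.        ])]
0.045 [array([442.24879452, 130.32233033,  45.        ]), array([436.81426103, 209.0252412 ,  45.        ])]
bottle 0.095 [461.27013021 186.9039885   95.        ]
bottle 0.06 [456.04003844 184.42210257  60.        ]
bottle 0.0 [4.56242565e+02 1.90370946e+02 1.11022302e-13]
```

Request:
{"name": "arm_command", "arguments": {"dp": [[-0.012,0.024,0],[-0.012,0.024,0.02],[-0.012,0.024,0.04],[-0.012,0.024,0.04]], "turn": [[0,0,0],[0,0,0],[0,0,0],[0,0,0]], "jaw": [0.8,0.8,0.8,0.8]}}

```text
time_s: 3.12
eef_pos: [0.4559, 0.1861, 0.0166]
eef_rot: [-0.001, -0.0, 1.0, -0.0]
wrist_force: [0.2, -0.7, -0.3]
opening: 0.801
grasp_force: 0.0
```

Request:
{"name": "arm_command", "arguments": {"dp": [[0,0,0.02],[0,0,0.036],[0,0,0.036]], "turn": [[0,0,0],[0,0,0],[0,0,0]], "jaw": [0.8,0.8,0.8]}}

```text
time_s: 3.5
eef_pos: [0.4563, 0.1862, 0.008]
eef_rot: [-0.0, -0.0, 1.0, -0.0]
wrist_force: [-0.8, -1.3, -0.8]
opening: 0.803
grasp_force: 0.0
```

Request:
{"name": "arm_command", "arguments": {"dp": [[0,0,0.012],[0,0,0.012],[0,0,0.012],[0,0,0.012],[0,0,0.012]], "turn": [[0,0,0],[0,0,0],[0,0,0],[0,0,0],[0,0,0]], "jaw": [0.8,0,0,0,0]}}

```text
time_s: 4.12
eef_pos: [0.4569, 0.1862, 0.0057]
eef_rot: [0.0, -0.0, 1.0, 0.0]
wrist_force: [-1.1, -1.5, 2.5]
opening: 0.348
grasp_force: 58.6
```

```bash
python3 - <<'E'
from h import *
s=camera("scene")
g=cv2.resize(s[165:265,320:420],(600,600),interpolation=cv2.INTER_CUBIC); g=cv2.convertScaleAbs(g,alpha=2,beta=15)
for z in(0,.03,.06,.095):
  p=(proj("scene",[.457,.1865,z])-[320,165])*6; cv2.circle(g,tuple(int(v) for v in p),4,(0,255,0),-1)
cv2.imwrite("pics/g4.png",g)
E
```

```text
(no output)
```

View pics/g4.png

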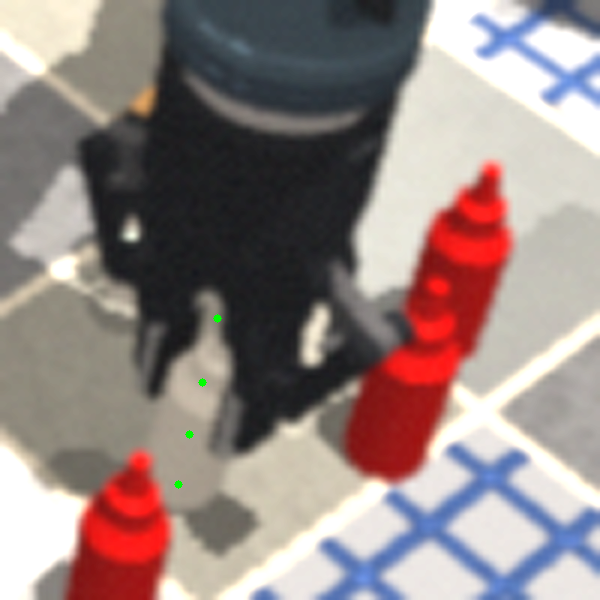

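Request:
{"name": "arm_command", "arguments": {"dp": [[0,0,-0.2],[0,0,-0.45],[-0.25,-0.2,-0.5],[-0.434,-0.342,-0.5],[-0.6,-0.48,-0.5]], "turn": [[0,0,0],[0,0,0],[0,0,0],[0,0,0],[0,0,0]], "jaw": [0,0,0,0,0]}}

```text
time_s: 4.8
eef_pos: [0.6041, 0.0688, 0.1309]
eef_rot: [0.001, -0.001, 1.0, 0.0]
wrist_force: [0.5, 0.2, -0.3]
opening: 0.349
grasp_force: 58.9
```

Request:
{"name": "arm_command", "arguments": {"dp": [[-0.2,-0.15,0],[-0.28,-0.215,0],[-0.28,-0.215,0.1],[-0.28,-0.215,0.25],[-0.28,-0.215,0.35]], "turn": [[0,0,0],[0,0,0],[0,0,0],[0,0,0],[0,0,0]], "jaw": [0,0,0,0,0]}}

```text
time_s: 5.42
eef_pos: [0.6712, 0.0162, 0.0402]
eef_rot: [-0.001, -0.0, 1.0, 0.0]
wrist_force: [0.1, 0.4, -1.1]
opening: 0.346
grasp_force: 58.9
```

Request:
{"name": "arm_command", "arguments": {"dp": [[-0.01,0,0.05],[-0.01,0,0.09],[-0.01,0,0.112],[-0.01,0,0.12],[-0.01,0,0.12]], "turn": [[0,0,0],[0,0,0],[0,0,0],[0,0,0],[0,0,0]], "jaw": [0,0,0,0,0]}}

```text
time_s: 6.05
eef_pos: [0.6755, 0.016, 0.0135]
eef_rot: [0.0, -0.0, 1.0, -0.0]
wrist_force: [-0.2, -0.3, -0.3]
opening: 0.35
grasp_force: 58.9
```

Request:
{"name": "arm_command", "arguments": {"dp": [[0,0,0.008],[0,0,0.014],[0,0,0.018]], "turn": [[0,0,0],[0,0,0],[0,0,0]], "jaw": [0,0,0]}}

```text
time_s: 6.42
eef_pos: [0.676, 0.016, 0.0096]
eef_rot: [0.001, -0.0, 1.0, -0.0]
wrist_force: [-1.1, 0.4, 9.0]
opening: 0.348
grasp_force: 59.8
```

Request:
{"name": "arm_command", "arguments": {"dp": [[0,0,0],[0,0,0],[0,0,-0.15],[0,0,-0.35],[0,0,-0.5]], "turn": [[0,0,0],[0,0,0],[0,0,0],[0,0,0],[0,0,0]], "jaw": [0.5,0.65,0.65,0.65,0.65]}}

```text
time_s: 7.05
eef_pos: [0.6756, 0.016, 0.1354]
eef_rot: [0.001, -0.0, 1.0, -0.0]
wrist_force: [0.4, 0.8, -0.7]
opening: 0.648
grasp_force: 0.0
```

Request:
{"name": "arm_command", "arguments": {"dp": [[0.4,-0.4,0],[0.89,-0.85,0],[0.89,-0.85,0],[0.89,-0.85,0],[0.89,-0.85,0]], "turn": [[0,0,0],[0,0,0],[0,0,0],[0,0,0],[0,0,0]], "jaw": [0.8,0.8,0.8,0.8,0.8]}}

```text
time_s: 7.68
eef_pos: [0.4511, -0.1977, 0.1334]
eef_rot: [0.0, -0.0, 1.0, -0.0]
wrist_force: [0.3, 0.2, 0.3]
opening: 0.799
grasp_force: 0.0
```

Request:
{"name": "arm_command", "arguments": {"dp": [[-0.008,0.004,0.2],[-0.008,0.004,0.35],[-0.008,0.004,0.45],[-0.008,0.004,0.51],[-0.008,0.004,0.51]], "turn": [[0,0,0],[0,0,0],[0,0,0],[0,0,0],[0,0,0]], "jaw": [0.8,0.8,0.8,0.8,0.8]}}

```text
time_s: 8.3
eef_pos: [0.4541, -0.1951, 0.0051]
eef_rot: [-0.001, -0.0, 1.0, 0.001]
wrist_force: [-0.2, -0.4, -0.3]
opening: 0.8
grasp_force: 0.0
```

Request:
{"name": "arm_command", "arguments": {"dp": [[0,0,0],[0,0,0],[0,0,0],[0,0,0],[0,0,0]], "turn": [[0,0,0],[0,0,0],[0,0,0],[0,0,0],[0,0,0]], "jaw": [0,0,0,0,0]}}

```text
time_s: 8.93
eef_pos: [0.4559, -0.1964, 0.0072]
eef_rot: [0.001, -0.0, 1.0, -0.001]
wrist_force: [-0.0, -0.7, 6.6]
opening: 0.345
grasp_force: 59.0
```

Request:
{"name": "arm_command", "arguments": {"dp": [[0,0,-0.2],[0,0,-0.45],[-0.25,0.15,-0.5],[-0.45,0.265,-0.5],[-0.62,0.365,-0.5]], "turn": [[0,0,0],[0,0,0],[0,0,0],[0,0,0],[0,0,0]], "jaw": [0,0,0,0,0]}}

```text
time_s: 9.55
eef_pos: [0.6117, -0.1032, 0.132]
eef_rot: [0.001, -0.0, 1.0, -0.0]
wrist_force: [-0.1, -1.2, -0.5]
opening: 0.345
grasp_force: 59.6
```

Request:
{"name": "arm_command", "arguments": {"dp": [[-0.2,0.11,0],[-0.276,0.157,0],[-0.276,0.157,0.1],[-0.276,0.157,0.25],[-0.276,0.157,0.36]], "turn": [[0,0,0],[0,0,0],[0,0,0],[0,0,0],[0,0,0]], "jaw": [0,0,0,0,0]}}

```text
time_s: 10.18
eef_pos: [0.6778, -0.0644, 0.039]
eef_rot: [-0.001, -0.0, 1.0, 0.0]
wrist_force: [-0.2, 0.0, -1.3]
opening: 0.346
grasp_force: 59.5
```

Request:
{"name": "arm_command", "arguments": {"dp": [[0,0,0.05],[0,0,0.09],[0,0,0.11],[0,0,0.12],[0,0,0.126]], "turn": [[0,0,0],[0,0,0],[0,0,0],[0,0,0],[0,0,0]], "jaw": [0,0,0,0,0]}}

```text
time_s: 10.8
eef_pos: [0.68, -0.0652, 0.0112]
eef_rot: [0.001, -0.0, 1.0, -0.0]
wrist_force: [-2.0, 0.1, 10.5]
opening: 0.348
grasp_force: 60.6
```

Request:
{"name": "arm_command", "arguments": {"dp": [[0,0,0],[0,0,0],[0,0,-0.15],[0,0,-0.35],[0,0,-0.5]], "turn": [[0,0,0],[0,0,0],[0,0,0],[0,0,0],[0,0,0]], "jaw": [0.5,0.6,0.6,0.6,0.6]}}

```text
time_s: 11.42
eef_pos: [0.6792, -0.0651, 0.1367]
eef_rot: [0.001, -0.0, 1.0, -0.0]
wrist_force: [0.7, 0.1, 0.5]
opening: 0.599
grasp_force: 0.0
```

Request:
{"name": "arm_command", "arguments": {"dp": [[0.3,0.28,0],[0.652,0.618,0],[0.652,0.618,0],[0.652,0.618,0],[0.652,0.618,0]], "turn": [[0,0,-1],[0,0,-1],[0,0,-1],[0,0,-1],[0,0,-1]], "jaw": [0.8,0.8,0.8,0.8,0.8]}}

```text
time_s: 12.05
eef_pos: [0.5137, 0.0913, 0.1344]
eef_rot: [-0.0, -0.261, 0.965, 0.0]
wrist_force: [0.1, 0.2, 0.1]
opening: 0.798
grasp_force: 0.0
```

Request:
{"name": "arm_command", "arguments": {"dp": [[0,0,0],[0,0,0.1],[0,0,0.2],[0,0,0.25],[0,0,0.25]], "turn": [[0,0,-0.433],[0,0,-0.433],[0,0,-0.433],[0,0,-0.433],[0,0,-0.433]], "jaw": [0.8,0.8,0.8,0.8,0.8]}}

```text
time_s: 12.68
eef_pos: [0.5153, 0.089, 0.0711]
eef_rot: [-0.001, -0.366, 0.93, 0.0]
wrist_force: [0.1, -0.5, -1.1]
opening: 0.797
grasp_force: 0.0
```

Request:
{"name": "arm_command", "arguments": {"dp": [[0,0,0.15],[0,0,0.24],[0,0,0.28],[0,0,0.28],[0,0,0.28]], "turn": [[0,0,0],[0,0,0],[0,0,0],[0,0,0],[0,0,0]], "jaw": [0.8,0.8,0.8,0.6,0.4]}}

```text
time_s: 13.3
eef_pos: [0.5168, 0.0894, 0.0033]
eef_rot: [0.001, -0.367, 0.93, -0.0]
wrist_force: [-3.0, 0.5, 10.9]
opening: 0.415
grasp_force: 54.2
```

Request:
{"name": "arm_command", "arguments": {"dp": [[0,0,0],[0,0,0],[0,0,0],[0,0,0]], "turn": [[0,0,0],[0,0,0],[0,0,0],[0,0,0]], "jaw": [0,0,0,0]}}

```text
time_s: 13.8
eef_pos: [0.5169, 0.0894, 0.0034]
eef_rot: [0.001, -0.367, 0.93, -0.001]
wrist_force: [-0.6, -0.6, 7.2]
opening: 0.415
grasp_force: 58.0
```

Request:
{"name": "arm_command", "arguments": {"dp": [[0,0,-0.2],[0,0,-0.45],[0,0,-0.5],[0,0,-0.5]], "turn": [[0,0,0],[0,0,0.33],[0,0,0.66],[0,0,1]], "jaw": [0,0,0,0]}}

```text
time_s: 14.3
eef_pos: [0.5172, 0.0894, 0.1295]
eef_rot: [0.002, -0.111, 0.994, -0.0]
wrist_force: [-0.2, 0.5, -0.3]
opening: 0.416
grasp_force: 57.9
```

Request:
{"name": "arm_command", "arguments": {"dp": [[0.04,-0.18,0],[0.097,-0.42,0],[0.15,-0.65,0],[0.195,-0.85,0],[0.216,-0.935,0]], "turn": [[0,0,0.2],[0,0,0.433],[0,0,0.433],[0,0,0.433],[0,0,0.433]], "jaw": [0,0,0,0,0]}}

```text
time_s: 14.92
eef_pos: [0.5156, -0.1532, 0.1273]
eef_rot: [0.0, 0.001, 1.0, -0.0]
wrist_force: [1.1, -0.2, -0.5]
opening: 0.413
grasp_force: 57.9
```

Remaining dy is −227 mm.

Request:
{"name": "arm_command", "arguments": {"dp": [[0,-0.22,0],[0,-0.45,0],[0,-0.69,0],[0,-0.85,0],[0,-0.907,0]], "turn": [[0,0,0],[0,0,0],[0,0,0],[0,0,0],[0,0,0]], "jaw": [0,0,0,0,0]}}

```text
time_s: 15.55
eef_pos: [0.5156, -0.3788, 0.1268]
eef_rot: [0.0, 0.001, 1.0, 0.0]
wrist_force: [-0.8, 0.2, -0.6]
opening: 0.416
grasp_force: 57.9
```

Request:
{"name": "arm_command", "arguments": {"dp": [[0,0,0],[0,0,0.12],[0,0,0.26],[0,0,0.36],[0,0,0.42]], "turn": [[0,0,0],[0,0,0],[0,0,0],[0,0,0],[0,0,0]], "jaw": [0,0,0,0,0]}}

```text
time_s: 16.18
eef_pos: [0.5157, -0.3743, 0.0204]
eef_rot: [-0.001, -0.001, 1.0, 0.001]
wrist_force: [0.7, 0.2, -0.9]
opening: 0.411
grasp_force: 57.9
```

Request:
{"name": "arm_command", "arguments": {"dp": [[0,0,0.03],[0,0,0.05],[0,0,0.07],[0,0,0.076],[0,0,0.076]], "turn": [[0,0,0],[0,0,0],[0,0,0],[0,0,0],[0,0,0]], "jaw": [0,0,0,0,0]}}

```text
time_s: 16.8
eef_pos: [0.517, -0.3775, 0.0074]
eef_rot: [0.001, -0.001, 1.0, -0.001]
wrist_force: [-5.6, 8.4, 24.4]
opening: 0.416
grasp_force: 60.3
```

Request:
{"name": "arm_command", "arguments": {"dp": [[0,0,-0.008],[0,0,-0.008],[0,0,-0.008],[0,0,-0.15],[0,0,-0.4]], "turn": [[0,0,0],[0,0,0],[0,0,0],[0,0,0],[0,0,0]], "jaw": [0,0.5,0.65,0.65,0.65]}}

```text
time_s: 17.42
eef_pos: [0.5138, -0.3755, 0.1004]
eef_rot: [-0.002, -0.0, 1.0, 0.003]
wrist_force: [0.3, -1.5, 0.2]
opening: 0.652
grasp_force: 0.0
```

Request:
{"name": "arm_command", "arguments": {"dp": [[0,0.2,-0.1],[0,0.9,-0.1],[0,0.9,-0.1],[0,0.9,-0.1],[0,0.9,-0.1]], "turn": [[0,0,0],[0,0,0],[0,0,0],[0,0,0],[0,0,0]], "jaw": [0.8,0.8,0.8,0.8,0.8]}}

```text
time_s: 18.05
eef_pos: [0.5153, -0.1488, 0.1276]
eef_rot: [-0.0, -0.002, 1.0, 0.0]
wrist_force: [-0.3, 0.1, 0.5]
opening: 0.803
grasp_force: 0.0
```

Request:
{"name": "arm_command", "arguments": {"dp": [[-0.043,0.19,0],[-0.043,0.19,0.1],[-0.043,0.19,0.2],[-0.043,0.19,0.35],[-0.043,0.19,0.45]], "turn": [[0,0,-0.95],[0,0,-0.95],[0,0,-0.95],[0,0,-0.95],[0,0,-0.95]], "jaw": [0.85,0.85,0.85,0.85,0.85]}}

```text
time_s: 18.68
eef_pos: [0.5258, -0.1055, 0.0135]
eef_rot: [-0.001, -0.246, 0.969, 0.0]
wrist_force: [-0.5, -0.5, -0.2]
opening: 0.847
grasp_force: 0.0
```

Request:
{"name": "arm_command", "arguments": {"dp": [[0,0,0.04],[0,0,0.08],[0,0,0.11],[0,0,0.11]], "turn": [[0,0,0],[0,0,0],[0,0,0],[0,0,0]], "jaw": [0.85,0.85,0.85,0.85]}}

```text
time_s: 19.18
eef_pos: [0.5263, -0.1048, -0.0122]
eef_rot: [-0.0, -0.246, 0.969, 0.0]
wrist_force: [-0.4, -0.4, -0.7]
opening: 0.852
grasp_force: 0.0
```

```bash
python3 - <<'E'
from h import *
s=camera("scene")
g=cv2.resize(s[110:210,200:300],(600,600),interpolation=cv2.INTER_CUBIC); g=cv2.convertScaleAbs(g,alpha=2,beta=15)
for k,col in((0,(0,255,0)),(.026,(255,0,255))):
 for sgn in(-1,1):
  p=(proj("scene",[.5263-sgn*.038*.477,-.1048+sgn*.038*.879,k])-[200,110])*6; cv2.circle(g,tuple(int(v) for v in p),4,col,-1)
cv2.imwrite("pics/g5.png",g)
E
```

```text
(no output)
```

View pics/g5.png

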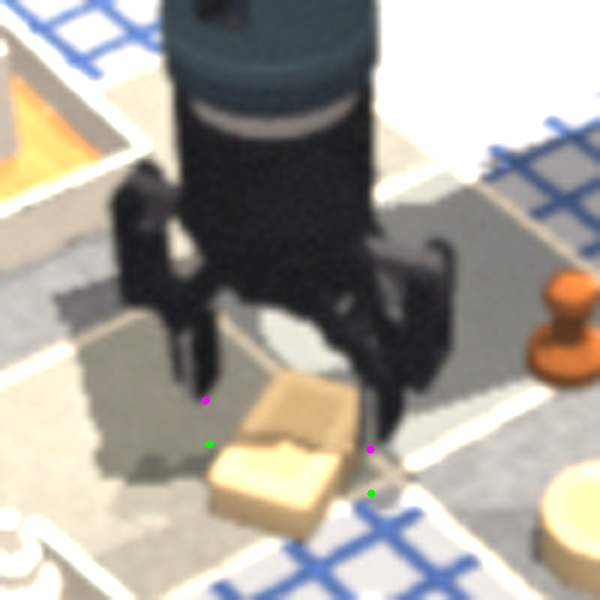

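Request:
{"name": "arm_command", "arguments": {"dp": [[0,0,0.03],[0,0,0.06],[0,0,0.06],[0,0,0.06],[0,0,0.06]], "turn": [[0,0,0],[0,0,0],[0,0,0],[0,0,0],[0,0,0]], "jaw": [0.85,0.85,0.6,0,0]}}

```text
time_s: 19.85
eef_pos: [0.5264, -0.1047, -0.0271]
eef_rot: [0.0, -0.246, 0.969, -0.0]
wrist_force: [-0.2, -0.4, -0.9]
opening: 0.541
grasp_force: 62.5
```

Request:
{"name": "arm_command", "arguments": {"dp": [[0,0,0],[0,0,0]], "turn": [[0,0,0],[0,0,0]], "jaw": [0,0]}}

```text
time_s: 20.1
eef_pos: [0.5263, -0.1046, -0.0271]
eef_rot: [-0.0, -0.246, 0.969, 0.0]
wrist_force: [-0.3, 0.5, 0.1]
opening: 0.543
grasp_force: 62.5
```

Request:
{"name": "arm_command", "arguments": {"dp": [[0,0,-0.15],[0,0,-0.38],[0,0,-0.55],[0,0,-0.6],[0,0,-0.6]], "turn": [[0,0,0],[0,0,0.2],[0,0,0.483],[0,0,0.483],[0,0,0.483]], "jaw": [0,0,0,0,0]}}

```text
time_s: 20.72
eef_pos: [0.5264, -0.1047, 0.1229]
eef_rot: [0.0, -0.123, 0.992, -0.0]
wrist_force: [0.4, -0.0, -1.0]
opening: 0.546
grasp_force: 62.6
```

Request:
{"name": "arm_command", "arguments": {"dp": [[-0.04,0.18,0],[-0.09,0.42,0],[-0.135,0.64,0],[-0.175,0.82,0],[-0.183,0.865,0]], "turn": [[0,0,0],[0,0,0],[0,0,0],[0,0,0],[0,0,0]], "jaw": [0,0,0,0,0]}}

```text
time_s: 21.35
eef_pos: [0.516, 0.1187, 0.1202]
eef_rot: [-0.002, -0.125, 0.992, 0.0]
wrist_force: [0.5, -0.5, -1.3]
opening: 0.542
grasp_force: 62.5
```

Request:
{"name": "arm_command", "arguments": {"dp": [[-0.04,0.18,0],[-0.09,0.42,0],[-0.135,0.64,0],[-0.175,0.82,0],[-0.183,0.865,0]], "turn": [[0,0,0],[0,0,0],[0,0,0],[0,0,0],[0,0,0]], "jaw": [0,0,0,0,0]}}

```text
time_s: 21.98
eef_pos: [0.5089, 0.3383, 0.1206]
eef_rot: [-0.001, -0.124, 0.992, -0.0]
wrist_force: [0.4, -0.4, -0.7]
opening: 0.546
grasp_force: 62.5
```

Request:
{"name": "arm_command", "arguments": {"dp": [[0,0,0.1],[0,0,0.24],[0,0,0.34],[0,0,0.41],[0,0,0.43]], "turn": [[0,0,0],[0,0,0],[0,0,0],[0,0,0],[0,0,0]], "jaw": [0,0,0,0,0]}}

```text
time_s: 22.6
eef_pos: [0.5094, 0.3357, 0.0136]
eef_rot: [-0.001, -0.122, 0.993, -0.001]
wrist_force: [-1.1, 0.5, -0.6]
opening: 0.544
grasp_force: 62.5
```

Request:
{"name": "arm_command", "arguments": {"dp": [[0,0,0.01],[0,0,0.02],[0,0,0.03],[0,0,0.04],[0,0,0.044]], "turn": [[0,0,0],[0,0,0],[0,0,0],[0,0,0],[0,0,0]], "jaw": [0,0,0,0,0]}}

```text
time_s: 23.22
eef_pos: [0.5101, 0.3371, 0.0043]
eef_rot: [-0.0, -0.122, 0.992, 0.0]
wrist_force: [-0.4, 0.2, -0.6]
opening: 0.544
grasp_force: 62.5
```

Request:
{"name": "arm_command", "arguments": {"dp": [[0,0,0.006],[0,0,0.01],[0,0,0.01]], "turn": [[0,0,0],[0,0,0],[0,0,0]], "jaw": [0,0,0]}}

```text
time_s: 23.6
eef_pos: [0.5102, 0.3372, 0.0028]
eef_rot: [0.0, -0.122, 0.992, -0.0]
wrist_force: [-3.2, -1.8, 6.0]
opening: 0.541
grasp_force: 63.3
```

Request:
{"name": "arm_command", "arguments": {"dp": [[0,0,0],[0,0,0],[0,0,-0.1],[0,0,-0.3],[0,0,-0.47]], "turn": [[0,0,0],[0,0,0],[0,0,0],[0,0,0],[0,0,0]], "jaw": [0.62,0.68,0.68,0.68,0.68]}}

```text
time_s: 24.22
eef_pos: [0.5103, 0.3371, 0.1207]
eef_rot: [0.0, -0.122, 0.993, 0.0]
wrist_force: [-0.4, 0.5, 0.4]
opening: 0.682
grasp_force: 0.0
```

Request:
{"name": "arm_command", "arguments": {"dp": [[0.268,-0.6,0],[0.268,-0.6,0],[0.268,-0.6,0],[0.268,-0.6,0],[0.268,-0.6,0]], "turn": [[0,0,0],[0,0,0],[0,0,0],[0,0,0],[0,0,0]], "jaw": [0.95,0.95,0.95,0.95,0.95]}}

```text
time_s: 24.85
eef_pos: [0.4819, 0.1756, 0.1196]
eef_rot: [0.0, -0.122, 0.993, 0.0]
wrist_force: [0.1, 0.4, -0.3]
opening: 0.95
grasp_force: 0.0
```

Request:
{"name": "arm_command", "arguments": {"dp": [[0.268,-0.6,0],[0.268,-0.6,0],[0.268,-0.6,0],[0.268,-0.6,0],[0.268,-0.6,0]], "turn": [[0,0,0],[0,0,0],[0,0,0],[0,0,0],[0,0,0]], "jaw": [0.95,0.95,0.95,0.95,0.95]}}

```text
time_s: 25.48
eef_pos: [0.4534, 0.0145, 0.1194]
eef_rot: [0.0, -0.123, 0.992, 0.0]
wrist_force: [0.1, 0.6, 1.1]
opening: 0.951
grasp_force: 0.0
```

```bash
python3 - <<'E'
from h import *
s=camera("scene");t=camera("top")
cv2.imwrite("pics/g6.png",np.hstack([cv2.resize(s[90:400,130:480],(400,354)),cv2.resize(t[110:300,80:300],(400,354))]))
E
```

```text
(no output)
```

View pics/g6.png

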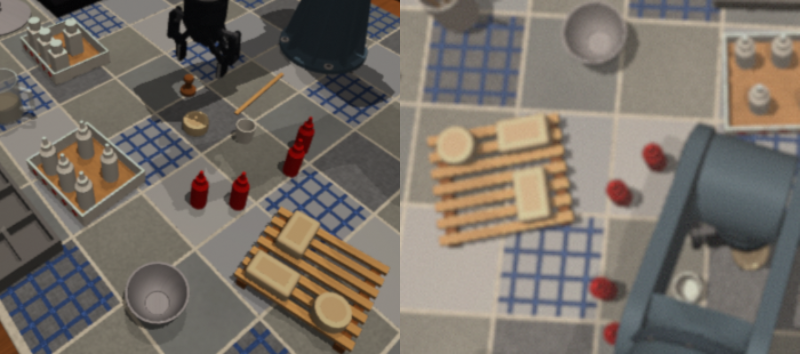

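All three bottles stand upright in their cartons, and the bar lies flat on the rack. Next is the round soap.

Request:
{"name": "arm_command", "arguments": {"dp": [[0,0,0.15],[0,0,0.3],[0,0,0.42],[0,0,0.5],[0,0,0.53]], "turn": [[0,0,0],[0,0,0],[0,0,0],[0,0,0],[0,0,0]], "jaw": [0.95,0.95,0.95,0.95,0.95]}}

```text
time_s: 26.2
eef_pos: [0.452, 0.0149, -0.0144]
eef_rot: [-0.001, -0.123, 0.992, 0.001]
wrist_force: [-0.4, -0.4, 0.8]
opening: 0.954
grasp_force: 0.0
```

Request:
{"name": "arm_command", "arguments": {"dp": [[0,0,0.03],[0,0,0.06],[0,0,0.06],[0,0,0.06],[0,0,0.06]], "turn": [[0,0,0],[0,0,0],[0,0,0],[0,0,0],[0,0,0]], "jaw": [0.95,0.95,0.75,0,0]}}

```text
time_s: 26.82
eef_pos: [0.4534, 0.0135, -0.0273]
eef_rot: [0.0, -0.122, 0.993, -0.0]
wrist_force: [-1.6, 1.4, 5.5]
opening: 0.626
grasp_force: 62.1
```

Request:
{"name": "arm_command", "arguments": {"dp": [[0,0,0],[0,0,0]], "turn": [[0,0,0],[0,0,0]], "jaw": [0,0]}}

```text
time_s: 27.08
eef_pos: [0.4534, 0.0135, -0.0273]
eef_rot: [0.0, -0.122, 0.992, -0.0]
wrist_force: [-2.8, 0.7, 4.0]
opening: 0.626
grasp_force: 62.1
```

Request:
{"name": "arm_command", "arguments": {"dp": [[0,0,-0.15],[0,0,-0.38],[0,0,-0.55],[0,0,-0.6],[0,0,-0.6]], "turn": [[0,0,0],[0,0,0],[0,0,0],[0,0,0],[0,0,0]], "jaw": [0,0,0,0,0]}}

```text
time_s: 27.7
eef_pos: [0.4533, 0.0134, 0.1222]
eef_rot: [0.001, -0.122, 0.993, -0.0]
wrist_force: [-0.3, -0.9, -0.4]
opening: 0.626
grasp_force: 63.1
```

Request:
{"name": "arm_command", "arguments": {"dp": [[-0.06,0.17,0],[-0.13,0.38,0],[-0.2,0.58,0],[-0.25,0.73,0],[-0.271,0.78,0]], "turn": [[0,0,0],[0,0,0],[0,0,0],[0,0,0],[0,0,0]], "jaw": [0,0,0,0,0]}}

```text
time_s: 28.32
eef_pos: [0.4695, 0.2207, 0.1193]
eef_rot: [-0.002, -0.124, 0.992, -0.0]
wrist_force: [0.1, 0.3, -1.9]
opening: 0.627
grasp_force: 63.2
```

Request:
{"name": "arm_command", "arguments": {"dp": [[-0.06,0.17,0],[-0.13,0.38,0],[-0.2,0.58,0],[-0.25,0.73,0],[-0.271,0.78,0]], "turn": [[0,0,0],[0,0,0],[0,0,0],[0,0,0],[0,0,0]], "jaw": [0,0,0,0,0]}}

```text
time_s: 28.95
eef_pos: [0.489, 0.4253, 0.1196]
eef_rot: [-0.001, -0.123, 0.992, -0.001]
wrist_force: [-0.3, 1.0, -0.1]
opening: 0.625
grasp_force: 63.3
```

Request:
{"name": "arm_command", "arguments": {"dp": [[0,0,0.1],[0,0,0.24],[0,0,0.34],[0,0,0.41],[0,0,0.43]], "turn": [[0,0,0],[0,0,0],[0,0,0],[0,0,0],[0,0,0]], "jaw": [0,0,0,0,0]}}

```text
time_s: 29.58
eef_pos: [0.4891, 0.4233, 0.0126]
eef_rot: [-0.001, -0.122, 0.993, -0.001]
wrist_force: [0.2, 0.1, -0.6]
opening: 0.624
grasp_force: 63.3
```

Request:
{"name": "arm_command", "arguments": {"dp": [[0,0,0.01],[0,0,0.02],[0,0,0.032],[0,0,0.044],[0,0,0.05]], "turn": [[0,0,0],[0,0,0],[0,0,0],[0,0,0],[0,0,0]], "jaw": [0,0,0,0,0]}}

```text
time_s: 30.2
eef_pos: [0.4898, 0.4249, 0.0027]
eef_rot: [-0.0, -0.122, 0.992, -0.0]
wrist_force: [-4.6, -4.2, 12.5]
opening: 0.626
grasp_force: 64.6
```

Seated. I'll release it, lift and check.

Request:
{"name": "arm_command", "arguments": {"dp": [[0,0,0],[0,0,0],[0,0,-0.1],[0,0,-0.3],[0,0,-0.5]], "turn": [[0,0,0],[0,0,0],[0,0,0],[0,0,0],[0,0,0]], "jaw": [0.68,0.75,0.75,0.75,0.75]}}

```text
time_s: 30.82
eef_pos: [0.4894, 0.4245, 0.1276]
eef_rot: [-0.001, -0.122, 0.993, -0.0]
wrist_force: [1.5, 0.5, -0.0]
opening: 0.748
grasp_force: 0.0
```

Request:
{"name": "arm_command", "arguments": {"dp": [[0.7,0,0],[0.7,0,0],[0.7,0,0],[0.7,0,0],[0.7,0,0]], "turn": [[0,0,0],[0,0,0],[0,0,0],[0,0,0],[0,0,0]], "jaw": [0.75,0.75,0.75,0.75,0.75]}}

```text
time_s: 31.45
eef_pos: [0.3209, 0.3828, 0.1275]
eef_rot: [0.001, -0.122, 0.992, 0.0]
wrist_force: [1.0, 0.5, -0.5]
opening: 0.751
grasp_force: 0.0
```

```bash
python3 - <<'E'
from h import *
s=camera("scene");t=camera("top")
cv2.imwrite("pics/g7.png",np.hstack([cv2.resize(s[90:400,130:480],(400,354)),cv2.resize(t[110:300,80:460],(400,200)) if 0 else cv2.resize(t[110:300,80:300],(400,354))]))
E
```

```text
(no output)
```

View pics/g7.png

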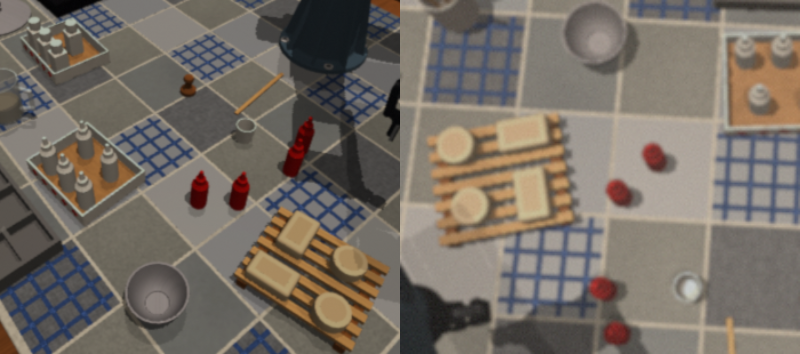

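Both soaps lie flat and apart on the rack, all three bottles stand upright in their cartons, and the cup and jug have not moved. I'll hand in now.

```bash
python3 -c "
from bench import *
print(hand_in())"
```

```text
the job is handed in; nothing more can be done
None
```

I handed the job in at about 31 s: the last camera check showed all three bottles upright in their own cartons, both soaps flat and apart on the rack, and the cup and jug where they stood; the hand-in returned no verdict.

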